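Turn the plaster capital on its four-arm turntable

ROBOT

A 7-joint arm with a two-finger parallel gripper is mounted at the origin on the work surface. World frame = base frame: x ahead of the robot, y to its left, z up, the work surface at z = 0. Lengths are in mm, angles in rad, forces in N, time in s.
With the tool pointing down it reaches from about 425 to 925 mm from the base axis. Payload 6.8 kg.
Tool frame: the origin (TCP) lies at the very end of the fingers, on their centre line; the grasp point (between the pads) lies 19 mm behind it; z points along the fingers, y is the direction in which the jaws open and shut (so a half turn about z gives the same grasp; the last joint's range is limited). The gripper opens to 85 mm and grips with 20 to 120 N. Pads are 22 mm wide; open, the fingers measure 114 mm over their backs; the gripper's body (76 mm by 85 mm) begins 54 mm behind the grasp point. The pads swing forward as they close: fully open they stand 13 mm farther back than shut.
Start: joints at [-1.25, 0.477, 0.022, 1.555, -0.011, 1.109, -0.083], TCP at [280.65, 613.908, 231.308] pointing down, gripper open.
Joint ranges: [-2.96, 2.96], [-0.34, 2.1], [-1.41, 1.46], [0.24, 2.44], [-1.37, 4.51], [0.17, 1.92], [-2.96, 2.96]. Speed limits (rad/s): [2.39, 2.39, 3.14, 3.14, 3.14, 3.14, 3.14].

INTERFACE

Orientations are given as a rotation vector (axis times angle).
In Python, from workcell import ctrl gives the robot as it stands. The module is installed in compiled form; this text tells all that it offers.
- The arm moves only by the tool servo_tool, never from a script. Its argument "targets" is a list of rows, each a list of 2 entries, a list of its own where there are three numbers: the shift along the world's x, y, z in mm, then the turn about the world's z in degrees. A call has exactly 10 rows; each row is the pose to reach, as a shift and turn from the pose commanded when the call began; what a row does not reach only later rows make up. A row lasts 1/10 s, in which the tool goes at most 50 mm and 8.59 degrees, less where a joint would pass 70% of its speed; a pose out of reach is approached as far as the arm can. A call with a gripper value outside its range is refused whole. "jaw" is the finger opening in mm, from 0 to 85.4, set as the call begins (left out, the last holds). The fingers move at their own pace and stop on an object; "newtons" is the grip in N (left out, the last holds). Time passes only in rows, so rows that repeat a pose let the fingers close, or fill a call up. It gives the time, the measured TCP pose, the force and the opening at its end, in the units of the state.
- ctrl.get_obs(): the state, without advancing time (a new reading comes with each control period).
- ctrl.read_camera(name): name is "side" or "top" or "wrist"; returns the picture (384x512x3 uint8, blue, green, red); there is no depth.
- ctrl.camera_model(name): a dict with "K" (3x3 intrinsics, pixels), "cam_to_world" (4x4, takes a point from camera to world coordinates); the wrist camera has in their place "tool_from_camera" (4x4, takes a point from camera to tool coordinates, whose origin is the TCP and whose axes are the flange's). Camera axes: x right, y down, z forward; pixel columns grow to the right and rows downward; lengths in mm; the calibration is good to about 2 mm. A picture is of the moment at which its call begins: read the wrist's pose just before it. camera_model takes no time and is no camera call.
- ctrl.close_job(): hands the job in, once; it reports no verdict.
Trained networks look in the newest picture that a camera, given by its name, has taken for a name from the list of things; names that differ only in an ending like _2 or _b are one class to them, and where a whole thing is asked for, a point or a joint stands for the part that bears it (a point fixed in the world has none). Each returns a list of dicts, best first, with "p" (0 to 1); they miss things now and then, are a little off and sometimes report something else, mostly with a low value. They report only what shows in the picture. A call takes as long as a camera call. They do not tell look-alikes from the thing itself.
- ctrl.search_frame(camera, thing): "at" ([x, y, z] in mm, in world coordinates, good to about 4 mm: the middle of the surface that is visible of it).
- ctrl.spot_point(camera, thing): "at" ([x, y, z] in mm, in world coordinates, good to about 4 mm: a listed point, or the origin of a listed thing).
The state is a dict: "time_s": time; "joints": joint angles; "dq": joint speeds; "joint_torque": joint torques, N m; "ee_pos": TCP position; "ee_rot": TCP orientation; "force": force on the tool from outside, world axes, zero at the start; "wrist_torque": the same for the moment, N m; "grip_width": finger opening in mm.
Only numpy, scipy, OpenCV 4.12 (cv2) and the standard library are available. Lean on these libraries where they do the work, as an engineer would, in place of code of your own. Each camera call takes 0.05 s, during which the arm holds its last target.

TASK

The fresh plaster capital on the turntable needs work on its back: turn the turntable until the capital's plain flat back looks squarely at the front edge of the bench, where the robot stands. Push the turntable's arms round gently with a fingertip, as many pushes as it takes; grasp and lift nothing, and do not touch the capital, which is still soft, or the round board under it. Leave the capital and its board sitting where they are on the turntable and everything else on the bench as it is, and finish clear of it all.

Things in the scene. Friction and masses are not known exactly. Their poses are not given: they have to be found in the camera images.
- turntable: the fixed grey cast-iron foot of the bench turntable: round, 180 mm wide at the bench, 46 mm high with its bearing neck (68 mm wide). Origin: on the vertical turning axis, at bench level. Its own x axis points straight away from the front edge of the bench (away from the robot), its z axis up
- cross (a joint): turn (rad) of the cross of four straight square aluminium-tube arms about the vertical axis of turntable, anticlockwise from above positive, free both ways for two turns. At 0 the arms point along the turntable's x, y, -x, -y. Tube 25 mm wide, reaching 200 mm from the axis, underside 52 mm and top 77 mm above the bench. Steady drag 0.22 N m, no spring or detent: it stays where left
- board: the round plywood board, 200 mm across, 15 mm thick, 0.35 kg, lying loose but centred on the four arms and carried round by them; the last 100 mm of each arm stick out beyond it. Origin at the centre of its underside, 77 mm above the bench; its top is 92 mm above the bench
- capital: soft plaster pilaster capital, about 0.55 kg, standing loose near the middle of the board and turning with it. 100 mm high (top 192 mm above the bench), 96 mm wide (its y), about 80 mm deep (its x). Front and sides carry leaves and two corner volutes; the back is plain and flat with one small dark hole. Origin: centre of the underside; its own x axis points out of the plain back
- capital_back (a point): point in the middle of the capital's plain flat back, 35 mm along the capital's x axis from its origin and 50 mm up
- capital_a: bystander: round plaster column capital with leaves, 100 mm high, 100 mm wide over its corners, on the bench; origin at the centre of its underside
- capital_b: bystander: another round plaster column capital like capital_a; origin at the centre of its underside
- capital_c: bystander: round plaster capital with plainer ribs and a square 84 mm top, 100 mm high; origin at the centre of its underside
- rosette: bystander: small round plaster rosette, 68 mm across, 20 mm high, lying on the bench low under the sweep of the turntable's arms, which pass over it; origin at the centre of its underside
- bowl: bystander: black rubber mixing bowl, 120 mm across, 65 mm high; origin at the centre of its underside
- scraper: bystander: flat scraper with a wooden handle, 200 mm long along its x axis, under 35 mm high, lying on the bench under the sweep of the arms
- brush: bystander: brush with a wooden handle, 170 mm long, lying on the bench along its x axis, under 35 mm high
Mind the look-alikes: they are no part of the job. Leave any green look-alike of the capital alone.

How it is judged:
By the outcome, as a careful person would: the job done as asked, in the order asked, and still so for the second after the job is handed in, with the robot touching nothing.
It also fails if it takes over 61 s, if anything falls off the work surface, if the arm or the gripper's body presses on something with over 40 N, if the wrist force passes 120 N, or if a joint passes its speed limit or range.

## Working session

There is one attempt and no reset: what is moved stays moved. The work goes in short steps, Python scripts to look and compute and a tool call to move; the robot and the scene stay as the last step left them, time stands still between calls to the robot, and variables do not carry over. Pictures are saved under pics/ and viewed, and the job is handed in when it is done.

Besides the shell and the picture viewer there is one more tool, called in YAML: its name, and indented under it one key for each argument. servo_tool: Moves the arm, as the interface text tells. Its arguments: {"type":"object","properties":{"targets":{"type":"array","items":{"type":"array"}},"jaw":{"type":"number"},"newtons":{"type":"number"}},"required":["targets"]}

```bash
mkdir -p pics; python3 - <<'E'
from workcell import ctrl
import cv2
o=ctrl.get_obs();print(o)
for n in ["top","side","wrist"]:
    cv2.imwrite(f"pics/{n}0.png",ctrl.read_camera(n))
    print(n,ctrl.camera_model(n))
for n in ["turntable","capital","capital_back","board","cross","capital_a","rosette","bowl","scraper","brush"]:
    for c in ["top","side"]:
        for f in (ctrl.spot_point,):
            try: print(n,c,[( [round(v) for v in d["at"]],round(d["p"],2)) for d in f(c,n)][:4])
            except Exception as e: print(n,c,e)
print(ctrl.get_obs()["time_s"])
E
```

```text
{'time_s': 0.0, 'joints': array([-1.25007105,  0.47781291,  0.0223291 ,  1.556479  , -0.01150194,
        1.10927328, -0.08312007]), 'dq': array([ 6.57826184e-04, -1.94914852e-03,  1.26381234e-03,  6.26936337e-04,
       -1.24445305e-03, -1.96090157e-03,  3.56800654e-05]), 'joint_torque': array([-1.14329964e-04, -5.96451437e+01,  1.60828527e+00, -2.81200397e+01,
        1.25335524e-02,  9.45376523e-03,  1.71350422e-05]), 'ee_pos': array([280.42516388, 613.33268131, 230.30527827]), 'ee_rot': array([-6.68376460e-01, -3.06939984e+00,  2.86749591e-03]), 'force': array([ 0.74077805,  0.09174378, -0.43759197]), 'wrist_torque': array([-0.0257823 ,  0.0128409 ,  0.07939235]), 'grip_width': 85.25580837578006}
top {'K': array([[415.08113464,   0.        , 256.46268652],
       [  0.        , 415.08113464, 196.50048487],
       [  0.        ,   0.        ,   1.        ]]), 'cam_to_world': array([[-1.91102283e-02, -9.94958294e-01,  9.84519793e-02,
         4.27141602e+02],
       [-9.99778130e-01,  1.81440526e-02, -1.06997620e-02,
         4.18008759e+01],
       [ 8.85949904e-03, -9.86346107e-0
[... 1679 characters left out ...]
0.92)]
cross top it knows: board, bowl, brush, capital, capital_back, rosette, scraper, turntable
cross side it knows: board, bowl, brush, capital, capital_back, rosette, scraper, turntable
capital_a top [([806, 127, 4], 0.98), ([258, -224, 0], 0.78), ([359, 169, -2], 0.71), ([578, -374, 2], 0.7)]
capital_a side [([362, 178, 0], 0.75), ([562, -71, 93], 0.72), ([640, 197, 2], 0.71), ([517, 243, 2], 0.64)]
rosette top [([669, 32, 0], 0.52)]
rosette side [([670, 32, 3], 0.52)]
bowl top [([701, -342, 3], 0.68)]
bowl side [([699, -340, 2], 0.76)]
scraper top [([688, -195, 3], 0.91)]
scraper side [([693, -194, -1], 0.95)]
brush top [([406, -383, -3], 0.8)]
brush side [([594, -86, 139], 0.21)]
1.05
```

View pics/top0.png

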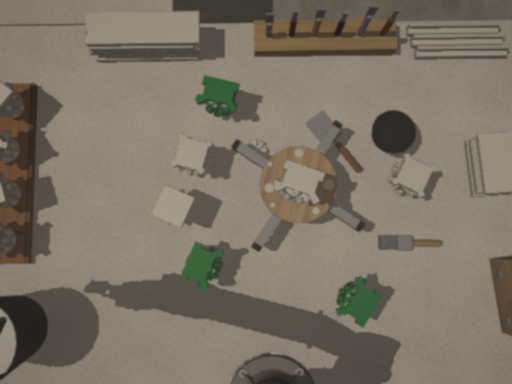

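View pics/side0.png

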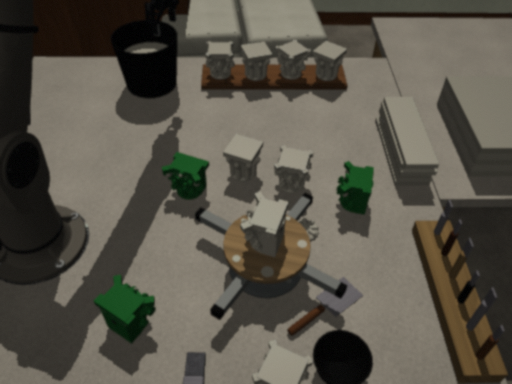

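```bash
cat > h.py <<'E'
import numpy as np, cv2
from workcell import ctrl
def ray(c,u,v,z):
    m=ctrl.camera_model(c);K=m["K"];T=m["cam_to_world"]
    d=T[:3,:3]@np.linalg.solve(K,[u,v,1]);p=T[:3,3]
    return p+d*(z-p[2])/d[2]
def proj(c,P):
    m=ctrl.camera_model(c);q=np.linalg.inv(m["cam_to_world"])@np.append(P,1)
    q=m["K"]@q[:3];return q[:2]/q[2]
E
python3 - <<'E'
import cv2
i=cv2.imread("pics/top0.png")[100:270,215:385];cv2.imwrite("pics/tc0.png",cv2.resize(i,(595,595),interpolation=cv2.INTER_CUBIC))
i=cv2.imread("pics/side0.png")[180:330,180:360];cv2.imwrite("pics/sc0.png",cv2.resize(i,(720,600),interpolation=cv2.INTER_CUBIC))
E
```

```text
(no output)
```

View pics/tc0.png

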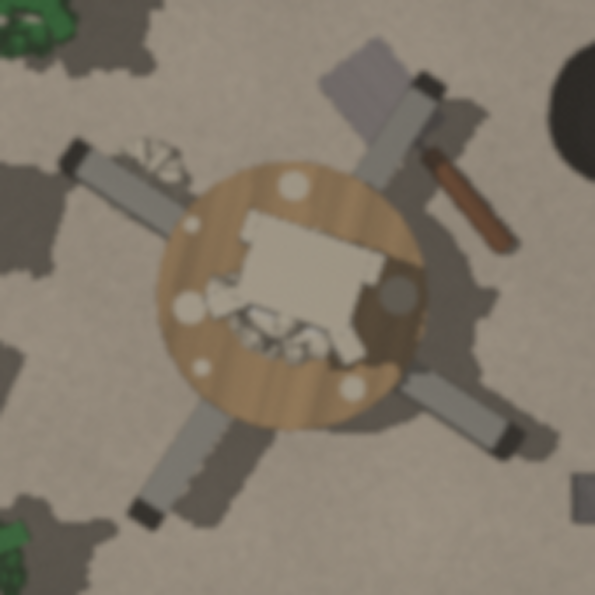

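View pics/sc0.png

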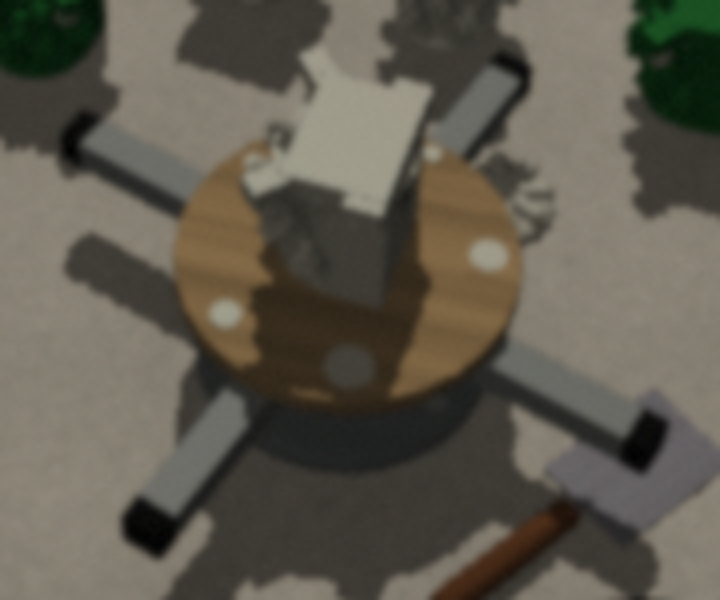

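```bash
python3 - <<'E'
from h import *
f=lambda u,v,z:ray("top",215+u/3.5-.35,100+v/3.5-.35,z)[:2]
T=[f(*p,77) for p in [(76,158),(430,86),(511,440),(146,514)]]
c=(np.array(T)).mean(0);print("c",c,[np.round(t) for t in T])
for t in T: d=t-c;print(np.hypot(*d),np.degrees(np.arctan2(d[1],d[0])))
print("board c",f(292,296,92))
a,b=f(252,210,192),f(384,255,192);print(a,b,"normal",np.degrees(np.arctan2(*(b-a)[::-1]))+90)
# abacus edges fit: threshold bright
im=cv2.imread("pics/top0.png")
print(im[180,297],im[160,330])
r=ctrl.camera_model("wrist")
E
```

```text
c [562.20081025 -77.72461189] [array([670.,  80.]), array([ 721., -187.]), array([ 453., -237.]), array([404.,  33.])]
191.46595720885162 55.6664369503678
192.8891094763123 -34.64290304453151
192.8545714398336 -124.36856802272317
192.78378851784376 144.94422173254608
board c [561.21800469 -76.84737336]
[606.77832412 -40.57979569] [ 574.89671407 -127.66746975] normal -20.106989468023457
[133 149 158] [75 84 91]
```

servo_tool:
  targets:
    - [[17,-27,0],0]
    - [[42,-67,0],0]
    - [[67,-108,0],0]
    - [[92,-148,0],0]
    - [[117,-189,0],0]
    - [[142,-229,0],0]
    - [[167,-270,0],0]
    - [[192,-310,0],0]
    - [[217,-350,0],0]
    - [[242,-391,0],0]
  jaw: 0
  newtons: 20

```text
time_s: 2.05
ee_pos: [523.5, 221.4, 231.7]
ee_rot: [0.668, 3.069, 0.001]
force: [0.8, -0.1, 0.1]
grip_width: 0.1
```

servo_tool:
  targets:
    - [[25,-40,0],0]
    - [[50,-80,0],0]
    - [[70,-112,0],0]
    - [[84,-135,0],0]
    - [[92,-148,0],0]
    - [[92,-148,-30],0]
    - [[92,-148,-60],0]
    - [[92,-148,-85],0]
    - [[92,-148,-100],0]
    - [[92,-148,-100],0]

```text
time_s: 3.05
ee_pos: [613.0, 75.6, 129.2]
ee_rot: [-0.666, -3.066, 0.002]
force: [-0.0, 0.5, -0.2]
grip_width: 0.1
```

```bash
python3 - <<'E'
from h import *
o=ctrl.get_obs();print(o["time_s"],o["ee_pos"],o["ee_rot"],o["force"],o["grip_width"])
i=ctrl.read_camera("top")[100:270,215:385];cv2.imwrite("pics/tc1.png",cv2.resize(i,(595,595),interpolation=cv2.INTER_CUBIC))
cv2.imwrite("pics/s1.png",ctrl.read_camera("side"));cv2.imwrite("pics/w1.png",ctrl.read_camera("wrist"))
E
```

```text
3.05 [613.01626118  75.60499366 129.24893815] [-6.65755486e-01 -3.06623619e+00  2.12881389e-03] [-0.00201583  0.47723588 -0.20341601] 0.10076755915509582
```

View pics/tc1.png

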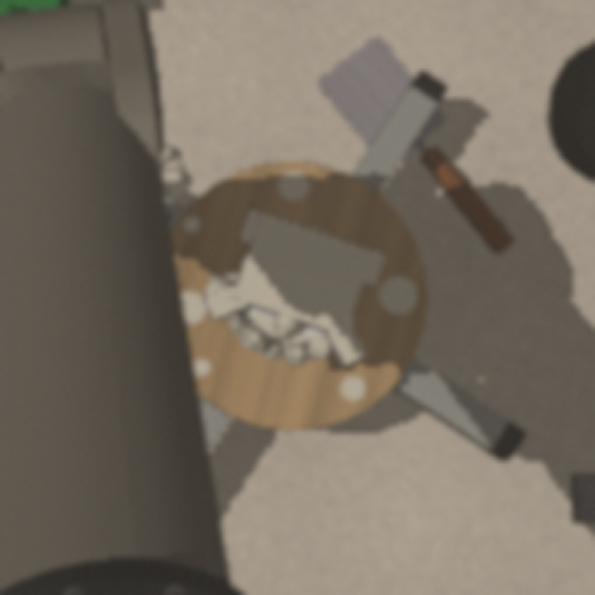

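View pics/s1.png

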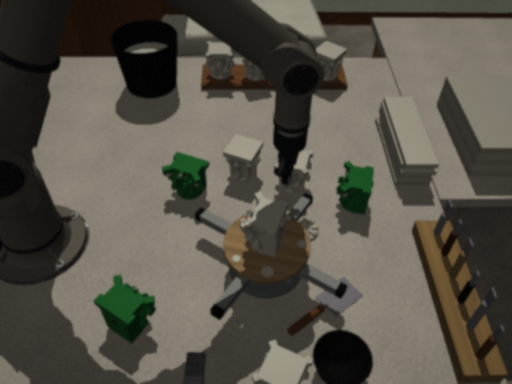

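View pics/w1.png

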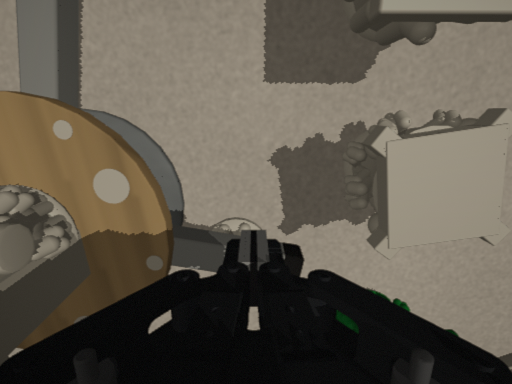

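```bash
cat >> h.py <<'E'
C=np.array([562,-77.])
def arc(a,p0,r=160):
    a=np.radians(a);q=C+r*np.c_[np.cos(a),np.sin(a)]-p0
    print([[[int(round(x)),int(round(y)),0],0] for x,y in q])
E
python3 - <<'E'
from h import *
p0=np.array([614.6,74.9])
a=np.r_[71,70,68.5,67,65.5,64,62,60,58,56];arc(a[:],p0)
def pt(x):return C+160*np.array([np.cos(np.radians(x)),np.sin(np.radians(x))])
b=56-np.array([2,4.3,6.6,8.9,11.2,13.5,15.8,18.1,20.4,22.5]);arc(b,pt(56))
c=b[-1]-np.array([2,3.5,5,6,6,6,6,6,6,6]);arc(c,pt(b[-1]));print(c)
E
```

```text
[[[-1, -1, 0], 0], [[2, -2, 0], 0], [[6, -3, 0], 0], [[10, -5, 0], 0], [[14, -6, 0], 0], [[18, -8, 0], 0], [[23, -11, 0], 0], [[27, -13, 0], 0], [[32, -16, 0], 0], [[37, -19, 0], 0]]
[[[5, -3, 0], 0], [[10, -7, 0], 0], [[15, -11, 0], 0], [[19, -15, 0], 0], [[24, -20, 0], 0], [[28, -25, 0], 0], [[33, -29, 0], 0], [[37, -34, 0], 0], [[41, -40, 0], 0], [[44, -44, 0], 0]]
[[[3, -5, 0], 0], [[5, -8, 0], 0], [[7, -12, 0], 0], [[9, -14, 0], 0], [[9, -14, 0], 0], [[9, -14, 0], 0], [[9, -14, 0], 0], [[9, -14, 0], 0], [[9, -14, 0], 0], [[9, -14, 0], 0]]
[31.5 30.  28.5 27.5 27.5 27.5 27.5 27.5 27.5 27.5]
```

servo_tool:
  targets:
    - [[0,0,-15],0]
    - [[0,0,-30],0]
    - [[0,0,-45],0]
    - [[0,0,-60],0]
    - [[0,0,-68],0]
    - [[0,0,-73],0]
    - [[0,0,-73],0]
    - [[0,0,-73],0]
    - [[0,0,-73],0]
    - [[0,0,-73],0]

```text
time_s: 4.2
ee_pos: [615.1, 75.0, 58.9]
ee_rot: [0.668, 3.069, 0.001]
force: [0.3, -0.6, 0.1]
grip_width: 0.0
```

servo_tool:
  targets:
    - [[1,-1,0],0]
    - [[3,-2,0],0]
    - [[6,-3,0],0]
    - [[10,-5,0],0]
    - [[14,-6,0],0]
    - [[18,-8,0],0]
    - [[23,-11,0],0]
    - [[27,-13,0],0]
    - [[32,-16,0],0]
    - [[37,-19,0],0]

```text
time_s: 5.2
ee_pos: [651.6, 55.5, 58.1]
ee_rot: [-0.668, -3.069, 0.001]
force: [-2.0, 0.4, -0.3]
grip_width: -0.0
```

servo_tool:
  targets:
    - [[5,-3,0],0]
    - [[10,-7,0],0]
    - [[15,-11,0],0]
    - [[19,-15,0],0]
    - [[24,-20,0],0]
    - [[28,-25,0],0]
    - [[33,-29,0],0]
    - [[37,-34,0],0]
    - [[41,-40,0],0]
    - [[44,-44,0],0]

```text
time_s: 6.2
ee_pos: [696.1, 11.1, 58.4]
ee_rot: [0.669, 3.069, -0.0]
force: [-1.9, 1.0, 0.1]
grip_width: -0.1
```

```bash
python3 - <<'E'
from h import *
o=ctrl.get_obs();print(o["time_s"],o["ee_pos"],o["ee_rot"],o["force"],o["grip_width"])
i=ctrl.read_camera("top")[100:270,215:385];a=cv2.resize(i,(560,560),interpolation=cv2.INTER_CUBIC)
b=ctrl.read_camera("side");cv2.imwrite("pics/t2.png",a);cv2.imwrite("pics/s2.png",b)
E
```

```text
6.2 [696.08367012  11.05696858  58.35740292] [ 6.69041199e-01  3.06921595e+00 -3.20528135e-04] [-1.88247647  1.0157083   0.07835219] -0.13395331971174188
```

View pics/t2.png

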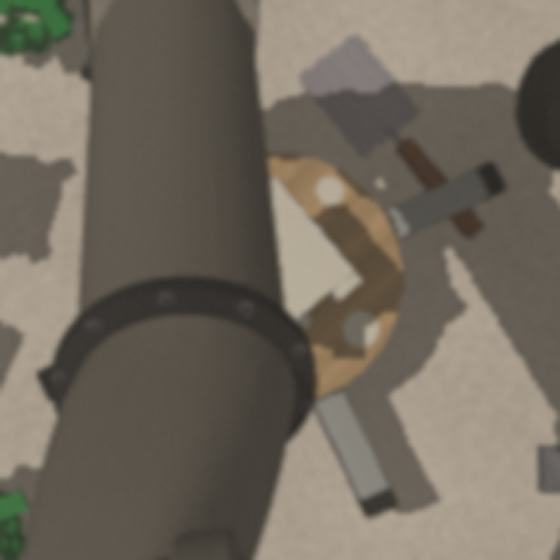

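View pics/s2.png

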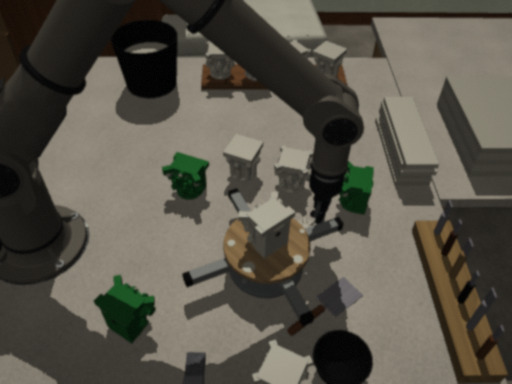

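servo_tool:
  targets:
    - [[3,-5,0],0]
    - [[5,-8,0],0]
    - [[7,-12,0],0]
    - [[9,-14,0],0]
    - [[9,-14,0],0]
    - [[5,0,0],0]
    - [[-3,21,0],0]
    - [[-3,21,15],0]
    - [[-3,21,40],0]
    - [[-10,30,60],0]

```text
time_s: 7.3
ee_pos: [686.7, 40.9, 120.2]
ee_rot: [0.67, 3.067, -0.001]
force: [0.5, 0.0, 0.7]
grip_width: -0.2
```

servo_tool:
  targets:
    - [[-20,17,0],0]
    - [[-45,40,0],0]
    - [[-75,62,0],0]
    - [[-105,72,0],0]
    - [[-140,72,0],0]
    - [[-170,60,0],0]
    - [[-195,40,0],0]
    - [[-213,18,0],0]
    - [[-215,13,0],0]
    - [[-215,13,0],0]

```text
time_s: 8.3
ee_pos: [471.0, 54.5, 119.1]
ee_rot: [0.67, 3.068, 0.001]
force: [1.0, 1.3, 0.4]
grip_width: -0.1
```

```bash
python3 - <<'E'
from h import *
o=ctrl.get_obs();print(o["time_s"],o["ee_pos"],o["ee_rot"],o["force"],o["grip_width"])
i=ctrl.read_camera("top")[100:270,215:385];a=cv2.resize(i,(560,560),interpolation=cv2.INTER_CUBIC)
b=ctrl.read_camera("side");cv2.imwrite("pics/t3.png",a);cv2.imwrite("pics/s3.png",b);cv2.imwrite("pics/w3.png",ctrl.read_camera("wrist"))
E
```

```text
8.3 [471.04643922  54.53150887 119.1376445 ] [6.70068796e-01 3.06767915e+00 1.38282868e-03] [1.03084701 1.34023302 0.40508116] -0.12082582998152044
```

View pics/t3.png

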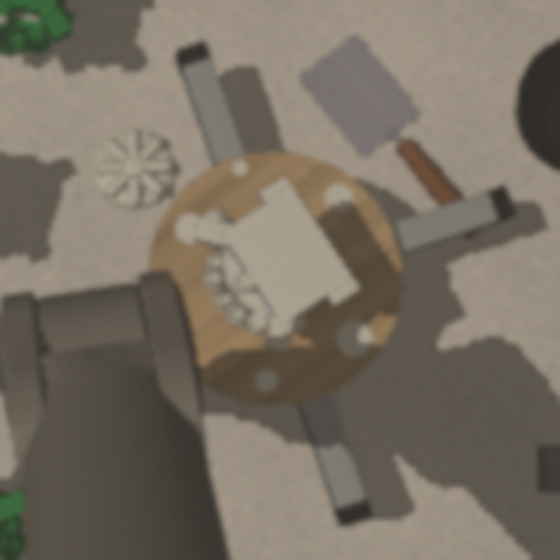

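View pics/w3.png

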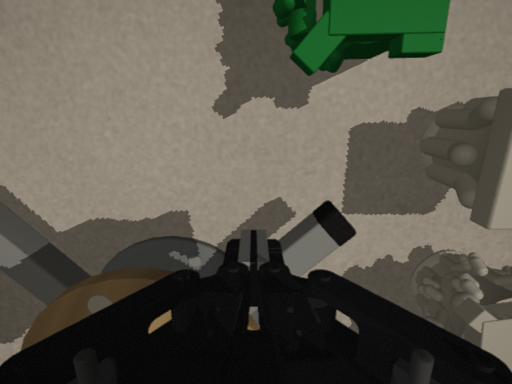

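```bash
python3 - <<'E'
from h import *
s=560/170
f=lambda u,v,z:ray("top",215+u/s-.35,100+v/s-.35,z)[:2]
for p in [(194,53),(503,204),(352,513)]:
    d=f(*p,77)-C;print(np.hypot(*d),np.degrees(np.arctan2(d[1],d[0])))
a,b=f(284,179,192),f(357,284,192);print("normal",np.degrees(np.arctan2(*(b-a)[::-1]))+90)
d=np.array([470.5,54.3])-C;print(np.hypot(*d),np.degrees(np.arctan2(d[1],d[0])))
E
```

```text
193.53693511933 17.458702486542816
193.5758212485446 -72.68805445170845
191.78774780802632 -162.96166371084638
normal -57.04534312547659
160.0373081503185 124.8717681631973
```

```bash
python3 - <<'E'
from h import *
def pt(x):return C+160*np.array([np.cos(np.radians(x)),np.sin(np.radians(x))])
st=125.
for k in ([1,2.5,4,5.5,7,8.5,10.5,12.7,15,17.3],[2.4*i for i in range(1,11)],[2.4*i for i in range(1,11)],[2.4*i for i in range(1,11)],[2.4,4.8,7,8.5,9.5,9.5]):
    arc(st-np.array(k),pt(st));st-=k[-1];print(st,pt(st))
E
```

```text
[[[2, 2, 0], 0], [[6, 4, 0], 0], [[9, 6, 0], 0], [[13, 8, 0], 0], [[17, 10, 0], 0], [[20, 12, 0], 0], [[25, 15, 0], 0], [[31, 17, 0], 0], [[37, 19, 0], 0], [[43, 21, 0], 0]]
107.7 [513.35471025  75.425837  ]
[[[6, 2, 0], 0], [[13, 4, 0], 0], [[19, 5, 0], 0], [[26, 6, 0], 0], [[33, 7, 0], 0], [[39, 7, 0], 0], [[46, 8, 0], 0], [[53, 8, 0], 0], [[60, 7, 0], 0], [[66, 7, 0], 0]]
83.7 [579.55748977  82.03375287]
[[[7, -1, 0], 0], [[13, -2, 0], 0], [[20, -3, 0], 0], [[26, -5, 0], 0], [[33, -7, 0], 0], [[39, -9, 0], 0], [[45, -12, 0], 0], [[51, -15, 0], 0], [[57, -18, 0], 0], [[63, -21, 0], 0]]
59.7 [642.72441981  61.1432881 ]
[[[6, -4, 0], 0], [[11, -7, 0], 0], [[17, -11, 0], 0], [[22, -15, 0], 0], [[27, -20, 0], 0], [[32, -24, 0], 0], [[36, -29, 0], 0], [[41, -34, 0], 0], [[45, -39, 0], 0], [[49, -45, 0], 0]]
35.7 [691.9333643   16.36659382]
[[[4, -6, 0], 0], [[7, -11, 0], 0], [[10, -17, 0], 0], [[12, -20, 0], 0], [[14, -23, 0], 0], [[14, -23, 0], 0]]
26.200000000000003 [705.56133915  -6.35906355]
```

servo_tool:
  targets:
    - [[0,0,-15],0]
    - [[0,0,-30],0]
    - [[0,0,-45],0]
    - [[0,0,-57],0]
    - [[0,0,-61],0]
    - [[1,2,-61],0]
    - [[4,4,-61],0]
    - [[7,6,-61],0]
    - [[10,8,-61],0]
    - [[14,10,-61],0]

```text
time_s: 9.45
ee_pos: [485.2, 65.2, 57.7]
ee_rot: [0.668, 3.069, 0.001]
force: [0.2, 0.7, -0.2]
grip_width: 0.1
```

servo_tool:
  targets:
    - [[3,2,0],0]
    - [[7,4,0],0]
    - [[12,6,0],0]
    - [[17,8,0],0]
    - [[23,10,0],0]
    - [[29,11,0],0]
    - [[35,13,0],0]
    - [[42,15,0],0]
    - [[48,16,0],0]
    - [[55,17,0],0]

```text
time_s: 10.45
ee_pos: [540.0, 81.9, 57.2]
ee_rot: [-0.668, -3.069, 0.0]
force: [-0.9, -1.2, -0.8]
grip_width: 0.3
```

servo_tool:
  targets:
    - [[7,1,0],0]
    - [[13,1,0],0]
    - [[20,2,0],0]
    - [[27,2,0],0]
    - [[34,1,0],0]
    - [[40,1,0],0]
    - [[47,0,0],0]
    - [[53,-1,0],0]
    - [[60,-3,0],0]
    - [[66,-4,0],0]

```text
time_s: 11.45
ee_pos: [606.3, 77.6, 57.3]
ee_rot: [0.669, 3.069, -0.0]
force: [-1.7, -0.2, 0.5]
grip_width: 0.0
```

```bash
python3 - <<'E'
from h import *
o=ctrl.get_obs();print(o["time_s"],o["ee_pos"],o["force"])
d=o["ee_pos"][:2]-C;a=np.degrees(np.arctan2(d[1],d[0]));print(np.hypot(*d),a)
cv2.imwrite("pics/s4.png",ctrl.read_camera("side"))
def pt(x):return C+160*np.array([np.cos(np.radians(x)),np.sin(np.radians(x))])
st=a
for k in ([2.4*i for i in range(1,11)],[2.4*i for i in range(1,11)],[2.4,4.8,7,8.5,9.5,9.5]):
    arc(st-np.array(k),pt(st) if st!=a else o["ee_pos"][:2]);st-=k[-1];print(st,pt(st))
E
```

```text
11.45 [606.28594816  77.58215507  57.32406005] [-1.70395944 -0.15869832  0.46378435]
160.8007707364642 74.01362223441934
[[[6, -3, 0], 0], [[12, -5, 0], 0], [[19, -8, 0], 0], [[25, -10, 0], 0], [[31, -13, 0], 0], [[37, -17, 0], 0], [[42, -20, 0], 0], [[48, -24, 0], 0], [[53, -28, 0], 0], [[59, -32, 0], 0]]
50.013622234419344 [664.81687396  45.59155937]
[[[5, -4, 0], 0], [[10, -9, 0], 0], [[15, -14, 0], 0], [[19, -19, 0], 0], [[23, -24, 0], 0], [[27, -29, 0], 0], [[31, -35, 0], 0], [[35, -41, 0], 0], [[38, -46, 0], 0], [[41, -52, 0], 0]]
26.013622234419344 [705.79036751  -6.82642796]
[[[3, -6, 0], 0], [[5, -12, 0], 0], [[7, -18, 0], 0], [[9, -22, 0], 0], [[10, -25, 0], 0], [[10, -25, 0], 0]]
16.513622234419344 [715.40034917 -31.52107219]
```

View pics/s4.png

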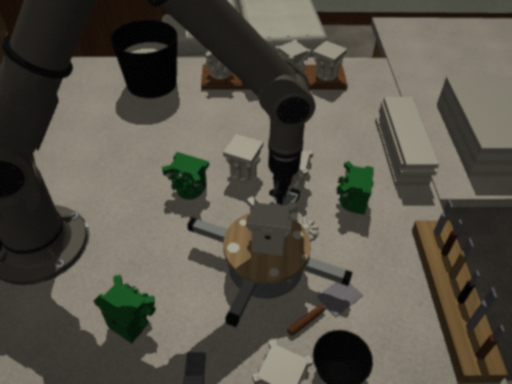

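servo_tool:
  targets:
    - [[6,-3,0],0]
    - [[12,-5,0],0]
    - [[19,-8,0],0]
    - [[25,-10,0],0]
    - [[31,-13,0],0]
    - [[37,-17,0],0]
    - [[42,-20,0],0]
    - [[48,-24,0],0]
    - [[53,-28,0],0]
    - [[59,-32,0],0]

```text
time_s: 12.5
ee_pos: [664.9, 45.6, 57.2]
ee_rot: [-0.668, -3.069, 0.0]
force: [-1.5, -0.7, -0.4]
grip_width: -0.2
```

servo_tool:
  targets:
    - [[5,-4,0],0]
    - [[10,-9,0],0]
    - [[15,-14,0],0]
    - [[19,-19,0],0]
    - [[23,-24,0],0]
    - [[27,-29,0],0]
    - [[31,-35,0],0]
    - [[35,-41,0],0]
    - [[38,-46,0],0]
    - [[41,-51,0],0]

```text
time_s: 13.5
ee_pos: [706.0, -5.6, 57.3]
ee_rot: [0.669, 3.069, 0.0]
force: [-1.1, 0.2, -0.5]
grip_width: 0.0
```

servo_tool:
  targets:
    - [[0,0,0],0]
    - [[-4,12,0],0]
    - [[-12,35,0],0]
    - [[-12,35,15],0]
    - [[-12,35,40],0]
    - [[-19,45,60],0]
    - [[-39,62,60],0]
    - [[-64,85,60],0]
    - [[-94,105,60],0]
    - [[-124,117,60],0]

```text
time_s: 14.5
ee_pos: [580.7, 114.8, 118.0]
ee_rot: [0.664, 3.07, 0.003]
force: [-0.3, 0.4, 0.0]
grip_width: 0.1
```

servo_tool:
  targets:
    - [[-35,0,0],0]
    - [[-65,-12,0],0]
    - [[-90,-32,0],0]
    - [[-108,-52,0],0]
    - [[-111,-59,0],0]
    - [[-111,-59,0],0]
    - [[-111,-59,0],0]
    - [[-111,-59,0],0]
    - [[-111,-59,0],0]
    - [[-111,-59,0],0]

```text
time_s: 15.5
ee_pos: [471.0, 53.4, 117.2]
ee_rot: [0.667, 3.07, 0.0]
force: [0.4, 0.3, -0.3]
grip_width: 0.2
```

```bash
python3 - <<'E'
from h import *
o=ctrl.get_obs();print(o["time_s"],o["ee_pos"],o["force"])
d=o["ee_pos"][:2]-C;a=np.degrees(np.arctan2(d[1],d[0]));print(np.hypot(*d),a)
i=ctrl.read_camera("top")[100:270,215:385];a=cv2.resize(i,(560,560),interpolation=cv2.INTER_CUBIC);cv2.imwrite("pics/t5.png",a)
cv2.imwrite("pics/s5.png",ctrl.read_camera("side"))
E
```

```text
15.5 [471.02235734  53.41247719 117.19291246] [ 0.44910122  0.3117936  -0.25792592]
159.01052063202118 124.90018867481245
```

View pics/t5.png

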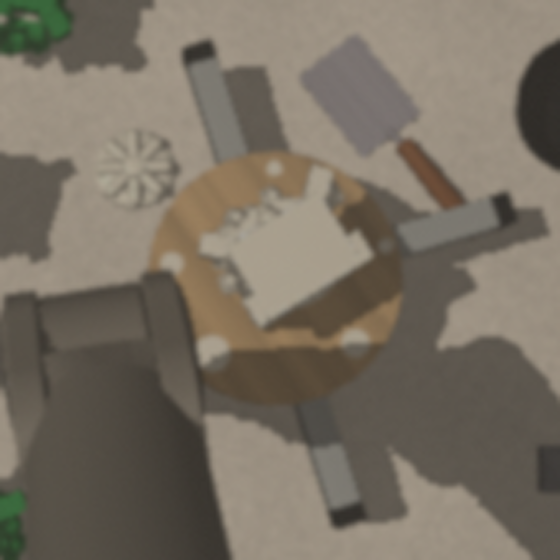

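View pics/s5.png

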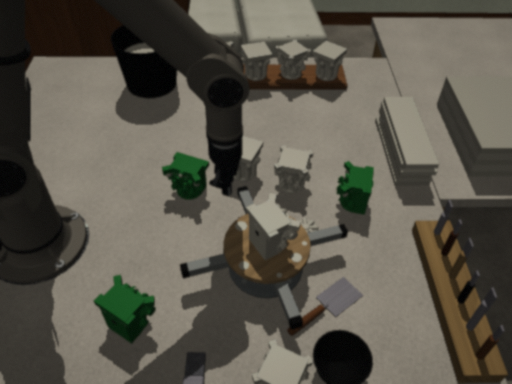

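```bash
python3 - <<'E'
from h import *
s=560/170
f=lambda u,v,z:ray("top",215+u/s-.35,100+v/s-.35,z)[:2]
for p in [(199,51),(505,209),(347,515)]:
    d=f(*p,77)-C;print(np.hypot(*d),np.degrees(np.arctan2(d[1],d[0])))
a,b=f(372,257,192),f(266,327,192);print("normal",np.degrees(np.arctan2(*(b-a)[::-1]))+90-360)
E
```

```text
193.87524191609305 16.176617788447974
193.7634469393649 -73.95606148171778
192.07725745245395 -164.21342584982838
normal -147.69277200791066
```

```bash
python3 - <<'E'
from h import *
a=125-np.r_[1,2.5,4,5.5,7,8.5,10.5,12.7,15,17.3,19.6,21.9,24.2,26.5,28.5,30.5,32.5,34.5,36,37,38,38]
arc(a,np.array([470.5,54.]));
E
```

```text
[[[2, 2, 0], 0], [[6, 4, 0], 0], [[9, 6, 0], 0], [[13, 8, 0], 0], [[16, 10, 0], 0], [[20, 12, 0], 0], [[25, 15, 0], 0], [[31, 17, 0], 0], [[37, 19, 0], 0], [[43, 21, 0], 0], [[49, 23, 0], 0], [[55, 25, 0], 0], [[62, 26, 0], 0], [[68, 27, 0], 0], [[73, 28, 0], 0], [[79, 29, 0], 0], [[85, 29, 0], 0], [[90, 29, 0], 0], [[94, 29, 0], 0], [[97, 29, 0], 0], [[100, 29, 0], 0], [[100, 29, 0], 0]]
```

servo_tool:
  targets:
    - [[0,0,-15],0]
    - [[0,0,-30],0]
    - [[0,0,-45],0]
    - [[0,0,-57],0]
    - [[0,0,-60],0]
    - [[2,2,-60],0]
    - [[5,4,-60],0]
    - [[9,6,-60],0]
    - [[12,8,-60],0]
    - [[16,10,-60],0]

```text
time_s: 16.6
ee_pos: [487.2, 63.3, 57.6]
ee_rot: [0.668, 3.069, 0.001]
force: [-1.2, 0.3, 0.4]
grip_width: 0.0
```

Then push to 87°, back off and rise well clear for a careful look.

servo_tool:
  targets:
    - [[4,2,0],0]
    - [[9,5,0],0]
    - [[15,7,0],0]
    - [[21,9,0],0]
    - [[27,11,0],0]
    - [[33,13,0],0]
    - [[39,15,0],0]
    - [[46,16,0],0]
    - [[52,17,0],0]
    - [[57,18,0],0]

```text
time_s: 17.6
ee_pos: [544.2, 81.0, 57.2]
ee_rot: [-0.669, -3.07, 0.0]
force: [-1.2, -1.4, -0.6]
grip_width: 0.4
```

servo_tool:
  targets:
    - [[6,1,0],0]
    - [[12,1,0],0]
    - [[17,1,0],0]
    - [[22,1,0],0]
    - [[25,1,0],0]
    - [[27,1,0],0]
    - [[27,1,0],0]
    - [[15,1,0],0]
    - [[-2,1,0],0]
    - [[-15,6,20],0]

```text
time_s: 18.6
ee_pos: [525.2, 86.0, 75.6]
ee_rot: [-0.669, -3.065, 0.004]
force: [-0.4, 0.2, -0.3]
grip_width: 0.1
```

servo_tool:
  targets:
    - [[0,10,30],0]
    - [[-5,35,60],0]
    - [[-10,70,90],0]
    - [[-20,110,120],0]
    - [[-40,150,150],0]
    - [[-60,195,180],0]
    - [[-80,240,180],0]
    - [[-100,285,180],0]
    - [[-115,320,180],0]
    - [[-125,340,180],0]

```text
time_s: 19.6
ee_pos: [399.5, 431.5, 257.4]
ee_rot: [-0.658, -3.07, -0.004]
force: [-1.4, -0.5, 0.0]
grip_width: 0.1
```

```bash
python3 - <<'E'
from h import *
o=ctrl.get_obs();print(o["time_s"],o["ee_pos"],o["force"])
t=ctrl.read_camera("top");cv2.imwrite("pics/t6full.png",t)
i=t[100:270,215:385];a=cv2.resize(i,(595,595),interpolation=cv2.INTER_CUBIC);cv2.imwrite("pics/t6.png",a)
b=ctrl.read_camera("side");cv2.imwrite("pics/s6.png",b)
for c in("top","side"):
  for n in ("capital","capital_back","board","turntable"): print(c,n,[(np.round(d["at"]),round(d["p"],2)) for d in ctrl.spot_point(c,n)])
E
```

```text
19.6 [399.50844112 431.49826816 257.41320033] [-1.38685206 -0.52081625  0.03073415]
top capital [(array([568., -81.,  90.]), 0.94), (array([644., 196.,   2.]), 0.88), (array([ 580., -376.,    0.]), 0.84), (array([360., 171.,  -3.]), 0.76), (array([803., 126.,   2.]), 0.69), (array([511., 245.,  -3.]), 0.67), (array([ 260., -222.,    2.]), 0.57)]
top capital_back [(array([379., 207.,  48.]), 0.91), (array([538., -80., 142.]), 0.62), (array([839., 115.,  46.]), 0.6)]
top board [(array([566., -80.,  80.]), 0.89)]
top turntable []
side capital [(array([809., 127.,   2.]), 0.88), (array([ 258., -224.,    0.]), 0.84), (array([363., 177.,  -2.]), 0.78), (array([570., -81.,  93.]), 0.75), (array([517., 242.,  -2.]), 0.66), (array([641., 198.,  -0.]), 0.55)]
side capital_back [(array([380., 202.,  53.]), 0.91), (array([535., -83., 144.]), 0.87), (array([ 241., -252.,   53.]), 0.74), (array([839., 119.,  55.]), 0.62)]
side board [(array([564., -80.,  77.]), 0.7)]
side turntable []
```

View pics/t6.png

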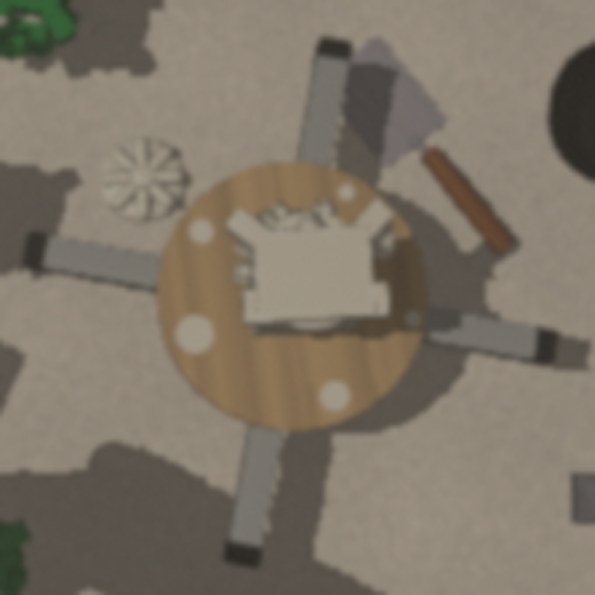

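View pics/s6.png

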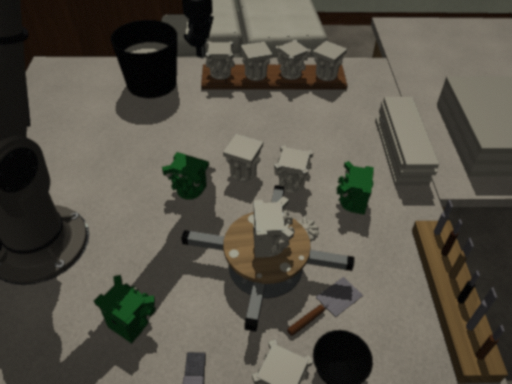

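```bash
python3 - <<'E'
from h import *
s=3.5
f=lambda u,v,z:ray("top",215+u/s-.35,100+v/s-.35,z)[:2]
for p in [(333,49),(36,252),(545,346),(243,554)]:
    d=f(*p,77)-C;print(np.hypot(*d),np.degrees(np.arctan2(d[1],d[0])))
def edge(img,cols,r0,r1,lev=None):
    g=cv2.GaussianBlur(img,(0,0),.7)[:,:,1].astype(float);P=[]
    for u in cols:
        d=-np.diff(g[r0:r1,u]);k=np.argmax(d)
        w=d[max(k-2,0):k+3].clip(0);P.append((u,r0+max(k-2,0)+.5+(w*np.arange(len(w))).sum()/w.sum()))
    return np.array(P)
def ang(P,z):
    Q=np.array([ray("top",u,v,z)[:2] for u,v in P])
    vx,vy,x,y=cv2.fitLine(Q.astype(np.float32),cv2.DIST_HUBER,0,.01,.01).ravel()
    return (np.degrees(np.arctan2(vx,-vy))), np.abs((Q-[x,y])@[-vy,vx]).max()
t=cv2.imread("pics/t6full.png")
P=edge(t,range(287,325),183,198);print(np.round(P[::4],1));print("edge tilt",ang(P,192))
for m in(range(287,306),range(306,325)):print(ang(P[[u-287 for u in m]],192))
cv2.imwrite("pics/cap6.png",cv2.resize(t[150:205,270:340],(700,550),interpolation=cv2.INTER_CUBIC))
cv2.imwrite("pics/edge6.png",t[0:60])
E
```

```text
192.49640287000426 -11.389870232247143
191.85875831675048 78.71743988777915
192.3591103477847 -101.88364079746478
192.12631514319165 168.0546814631261
[[287.  191.5]
 [291.  191.6]
 [295.  191.1]
 [299.  192.7]
 [303.  193.5]
 [307.  193.3]
 [311.  190. ]
 [315.  189.8]
 [319.  189.8]
 [323.  189.8]]
edge tilt (np.float32(2.2788558), np.float64(6.9948177216868155))
(np.float32(171.03966), np.float64(3.859961421858515))
(np.float32(4.7155466), np.float64(5.37510414498437))
```

View pics/cap6.png

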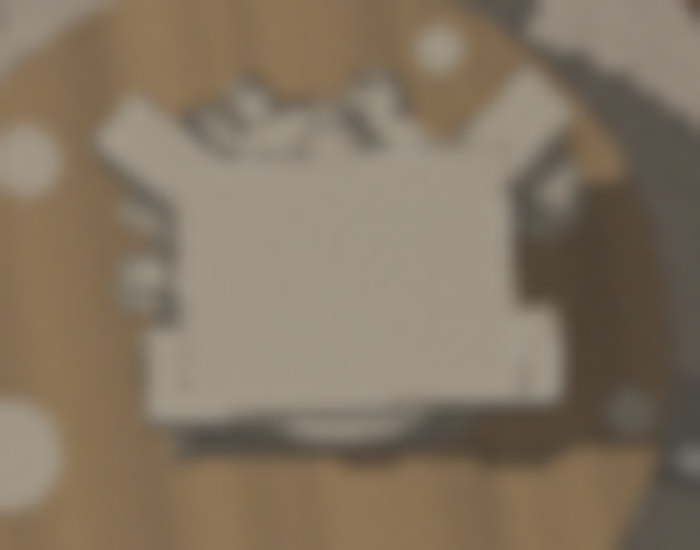

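```bash
python3 - <<'E'
from h import *
t=cv2.imread("pics/t6full.png")
g=t.astype(float).mean(2)
for u in range(284,328,2): print(u,[int(x) for x in g[186:197,u]])
# half-level crossing from top plateau
E
```

```text
284 [114, 113, 114, 117, 118, 115, 104, 101, 103, 103, 104]
286 [147, 147, 147, 147, 148, 136, 110, 100, 102, 103, 103]
288 [143, 143, 142, 146, 148, 137, 106, 90, 88, 90, 101]
290 [147, 147, 148, 149, 148, 137, 103, 78, 76, 88, 106]
292 [147, 147, 148, 148, 145, 130, 98, 78, 76, 88, 106]
294 [147, 147, 147, 147, 140, 117, 90, 77, 76, 85, 102]
296 [146, 146, 147, 146, 137, 112, 90, 79, 77, 85, 100]
298 [146, 146, 147, 147, 137, 115, 106, 92, 79, 84, 101]
300 [147, 146, 147, 147, 136, 122, 126, 114, 89, 86, 100]
302 [147, 146, 147, 146, 136, 121, 129, 122, 95, 89, 104]
304 [147, 146, 147, 146, 136, 120, 129, 123, 94, 80, 93]
306 [146, 146, 147, 146, 135, 121, 126, 116, 89, 75, 85]
308 [147, 146, 146, 144, 130, 118, 121, 106, 81, 74, 86]
310 [146, 146, 146, 139, 122, 112, 104, 88, 76, 82, 99]
312 [146, 147, 146, 136, 113, 95, 83, 76, 74, 83, 101]
314 [147, 146, 146, 135, 105, 81, 76, 74, 73, 81, 97]
316 [146, 147, 146, 136, 104, 80, 74, 70, 69, 78, 95]
318 [146, 146, 146, 135, 102, 75, 70, 68, 66, 70, 82]
320 [147, 146, 146, 134, 100, 74, 70, 70, 70, 71, 83]
322 [141, 137, 135, 127, 98, 73, 69, 70, 70, 71, 84]
324 [145, 146, 145, 131, 98, 73, 69, 69, 69, 74, 87]
326 [100, 99, 96, 88, 77, 71, 70, 70, 74, 88, 103]
```

```bash
python3 - <<'E'
from h import *
for (p,q) in [((288,191.75),(324,189.58)),((295,191.1),(318,189.7)),((290,191.74),(322,189.6))]:
    a=ray("top",*p,192);b=ray("top",*q,192);d=b-a;print(a[:2],b[:2],"normal-180 =",np.degrees(np.arctan2(-d[0],-d[1]))*-1, d[:2])
# bench back edge
t=cv2.imread("pics/t6full.png").astype(float).mean(2)
for u in (20,50,75,215,230,245):print(u,[int(x) for x in t[16:34,u]])
E
```

```text
[531.35953628 -41.7269446 ] [ 534.90662825 -125.4097813 ] normal-180 = 2.427162169084614 [  3.54709198 -83.6828367 ]
[532.58004344 -57.99669235] [ 534.87864315 -111.46663994] normal-180 = 2.461551391968524 [  2.29859971 -53.4699476 ]
[531.29877233 -46.36333559] [ 534.94396899 -120.76319891] normal-180 = 2.8049447696709695 [  3.64519666 -74.39986333]
20 [119, 118, 118, 119, 121, 121, 122, 112, 93, 89, 110, 121, 122, 124, 124, 125, 125, 125]
50 [123, 123, 123, 123, 124, 124, 124, 114, 93, 93, 116, 125, 125, 125, 126, 126, 127, 126]
75 [122, 123, 122, 121, 121, 122, 118, 104, 93, 109, 123, 126, 126, 125, 127, 128, 128, 127]
215 [58, 58, 58, 58, 57, 57, 65, 95, 123, 131, 123, 105, 92, 80, 74, 72, 73, 74]
230 [55, 56, 54, 55, 55, 56, 72, 102, 122, 128, 128, 129, 129, 129, 131, 132, 132, 131]
245 [57, 56, 55, 55, 55, 58, 82, 114, 130, 133, 132, 131, 130, 130, 130, 130, 131, 131]
```

```bash
python3 - <<'E'
import cv2
b=cv2.imread("pics/s6.png")[185:330,180:360];cv2.imwrite("pics/sc6.png",cv2.resize(b,(720,580),interpolation=cv2.INTER_CUBIC))
E
```

View pics/sc6.png

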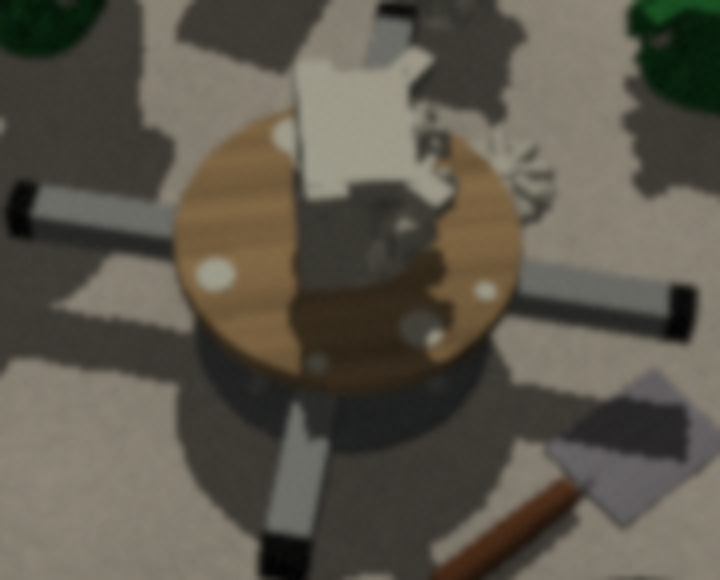

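servo_tool:
  targets:
    - [[5,-20,20],0]
    - [[15,-60,45],0]
    - [[26,-105,63],0]
    - [[36,-150,63],0]
    - [[46,-195,63],0]
    - [[56,-240,63],0]
    - [[67,-285,63],0]
    - [[77,-330,63],0]
    - [[86,-365,63],0]
    - [[90,-380,63],0]

```text
time_s: 21.1
ee_pos: [494.0, 41.9, 320.7]
ee_rot: [0.678, 3.066, -0.0]
force: [0.8, -0.6, 0.4]
grip_width: 0.1
```

servo_tool:
  targets:
    - [[3,-25,0],0]
    - [[6,-50,0],0]
    - [[9,-65,0],0]
    - [[10,-70,0],0]
    - [[10,-70,0],0]
    - [[10,-70,0],0]
    - [[10,-70,0],0]
    - [[10,-70,0],0]
    - [[10,-70,0],0]
    - [[10,-70,0],0]

```text
time_s: 22.1
ee_pos: [503.6, -22.8, 320.3]
ee_rot: [-0.668, -3.07, -0.0]
force: [0.0, 1.1, -0.4]
grip_width: -0.2
```

```bash
python3 - <<'E'
from h import *
o=ctrl.get_obs();w=ctrl.read_camera("wrist");cv2.imwrite("pics/w7.png",w)
np.savez("w7.npz",p=o["ee_pos"],r=o["ee_rot"]);print(o["time_s"],o["ee_pos"])
print([(np.round(d["at"]),round(d["p"],2)) for d in ctrl.spot_point("wrist","capital_back")])
E
```

```text
22.1 [503.63639159 -22.78831683 320.31004556]
[(array([535., -81., 136.]), 0.86)]
```

View pics/w7.png

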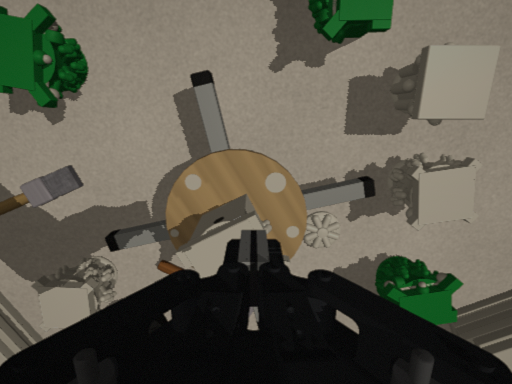

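servo_tool:
  targets:
    - [[15,-8,0],0]
    - [[35,-18,0],0]
    - [[50,-26,0],0]
    - [[55,-30,0],0]
    - [[55,-30,0],0]
    - [[55,-30,0],0]
    - [[55,-30,0],0]
    - [[55,-30,0],0]
    - [[55,-30,0],0]
    - [[55,-30,0],0]

```text
time_s: 23.2
ee_pos: [558.5, -52.9, 320.4]
ee_rot: [0.668, 3.07, 0.0]
force: [0.5, -1.0, -1.0]
grip_width: 0.1
```

```bash
python3 - <<'E'
from h import *
o=ctrl.get_obs();w=ctrl.read_camera("wrist");cv2.imwrite("pics/w8.png",w)
np.savez("w8.npz",p=o["ee_pos"],r=o["ee_rot"]);print(o["time_s"],o["ee_pos"])
cv2.imwrite("pics/w8c.png",cv2.resize(w[90:240,100:300],(800,600),interpolation=cv2.INTER_CUBIC))
E
```

```text
23.2 [558.49932315 -52.89448425 320.39600234]
```

View pics/w8c.png

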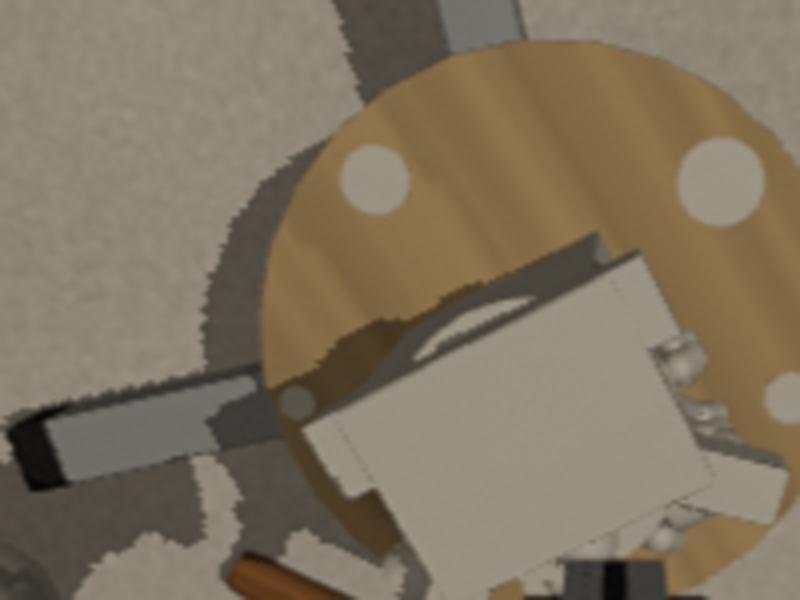

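```bash
cat >> h.py <<'E'
from scipy.spatial.transform import Rotation as R
def wray(p,r,u,v,z):
    m=ctrl.camera_model("wrist");T=np.eye(4);T[:3,:3]=R.from_rotvec(r).as_matrix();T[:3,3]=p
    T=T@m["tool_from_camera"];d=T[:3,:3]@np.linalg.solve(m["K"],[u,v,1]);o=T[:3,3]
    return o+d*(z-o[2])/d[2]
E
python3 - <<'E'
from h import *
n=np.load("w8.npz")
f=lambda u,v,z:wray(n["p"],n["r"],100+u/4-.375,90+v/4-.375,z)
def norm(a,b):
    d=a-b;print(a[:2],b[:2],"normal off", np.degrees(np.arctan2(d[0],d[1]))*-1)
norm(f(306,428,192),f(637,250,192)) ; norm(f(307,426,192),f(636,251,192))
g=cv2.imread("pics/w8.png").astype(float).mean(2)
# subpixel: gradient fit near edge
gb=cv2.GaussianBlur(g,(0,0),.8);P=[]
for u in np.r_[180:203,236:256]:
    u4=(u-100+.375)*4; v=90+(428+(u4-306)*(250-428)/(637-306))/4-.375
    r=np.arange(int(v)-4,int(v)+5);d=np.diff(gb[r[0]:r[-1]+1,u]);k=np.argmax(d);w=d.clip(0)*(abs(np.arange(len(d))-k)<=2)
    P.append((u,r[0]+.5+(w*np.arange(len(d))).sum()/w.sum()))
Q=np.array([wray(n["p"],n["r"],u,v,192)[:2] for u,v in P]).astype(np.float32)
vx,vy,x,y=cv2.fitLine(Q,cv2.DIST_HUBER,0,.01,.01).ravel()
print("fit normal off",-np.degrees(np.arctan(vx/vy)),np.round((Q-[x,y])@[-vy,vx],1))
# arm angle check
E
```

```text
[ 536.31137958 -127.21946273] [530.20013736 -33.22336268] normal off -176.28009814074622
[ 535.95525705 -126.73584337] [530.31892521 -33.54046044] normal off -176.5390436256094
fit normal off 2.6008582 [-0.3 -0.4 -0.2 -0.3 -0.1 -0.1  0.1 -0.   0.1  0.   0.1 -0.   0.1 -0.
  0.1 -0.   0.1  0.   0.1 -0.   0.1  0.   0.1  0.  -0.   0.  -0.   0.
 -0.   0.  -0.   0.   0.   0.1  0.  -0.2 -0.1 -0.1  0.  -0.   0.   0.
  0. ]
```

servo_tool:
  targets:
    - [[-3,25,0],0]
    - [[-8,60,0],0]
    - [[-12,95,0],0]
    - [[-15,125,0],0]
    - [[-16,135,-30],0]
    - [[-16,135,-70],0]
    - [[-16,135,-110],0]
    - [[-16,135,-150],0]
    - [[-16,135,-180],0]
    - [[-16,135,-195],0]

```text
time_s: 24.25
ee_pos: [540.9, 81.6, 122.5]
ee_rot: [-0.667, -3.066, 0.003]
force: [0.1, -0.1, -0.5]
grip_width: -0.3
```

servo_tool:
  targets:
    - [[0,0,-15],0]
    - [[0,0,-30],0]
    - [[0,0,-45],0]
    - [[0,0,-58],0]
    - [[0,0,-67],0]
    - [[0,0,-67],0]
    - [[0,0,-67],0]
    - [[0,0,-67],0]
    - [[0,0,-67],0]
    - [[0,0,-67],0]

```text
time_s: 25.25
ee_pos: [542.9, 82.0, 58.8]
ee_rot: [0.668, 3.069, 0.001]
force: [-0.1, -1.0, -0.3]
grip_width: -0.4
```

```bash
python3 - <<'E'
from workcell import ctrl
o=ctrl.get_obs();print(o["time_s"],o["ee_pos"],o["force"])
E
```

```text
25.25 [542.94056209  81.99084498  58.78178218] [-0.10567141 -0.95824527 -0.28607592]
```

servo_tool:
  targets:
    - [[5,0,0],0]
    - [[11,1,0],0]
    - [[17,1,0],0]
    - [[22,1,0],0]
    - [[26,1,0],0]
    - [[29,0,0],0]
    - [[31,0,0],0]
    - [[33,0,0],0]
    - [[35,0,0],0]
    - [[35,0,0],0]

```text
time_s: 26.25
ee_pos: [577.7, 81.7, 58.2]
ee_rot: [-0.669, -3.07, 0.0]
force: [-0.2, -0.2, 0.3]
grip_width: -0.3
```

servo_tool:
  targets:
    - [[0,0,0],0]
    - [[-8,0,0],0]
    - [[-25,1,0],0]
    - [[-40,4,20],0]
    - [[-40,6,60],0]
    - [[-40,6,100],0]
    - [[-38,0,145],0]
    - [[-35,-15,190],0]
    - [[-30,-40,235],0]
    - [[-22,-75,263],0]

```text
time_s: 27.25
ee_pos: [556.0, 8.2, 324.7]
ee_rot: [0.662, 3.068, 0.005]
force: [1.9, -0.2, -0.1]
grip_width: 0.1
```

servo_tool:
  targets:
    - [[1,-15,0],0]
    - [[2,-40,0],0]
    - [[2,-55,0],0]
    - [[2,-60,0],0]
    - [[2,-60,0],0]
    - [[2,-60,0],0]
    - [[2,-60,0],0]
    - [[2,-60,0],0]
    - [[2,-60,0],0]
    - [[2,-60,0],0]

```text
time_s: 28.25
ee_pos: [557.7, -52.8, 321.3]
ee_rot: [-0.668, -3.07, -0.0]
force: [-0.3, -0.5, -0.2]
grip_width: 0.0
```

```bash
python3 - <<'E'
from h import *
o=ctrl.get_obs();w=ctrl.read_camera("wrist");cv2.imwrite("pics/w9.png",w)
np.savez("w9.npz",p=o["ee_pos"],r=o["ee_rot"]);print(o["time_s"],o["ee_pos"])
cv2.imwrite("pics/w9c.png",cv2.resize(w[90:240,100:300],(800,600),interpolation=cv2.INTER_CUBIC))
E
```

```text
28.25 [557.68215895 -52.76804442 321.28607681]
```

View pics/w9c.png

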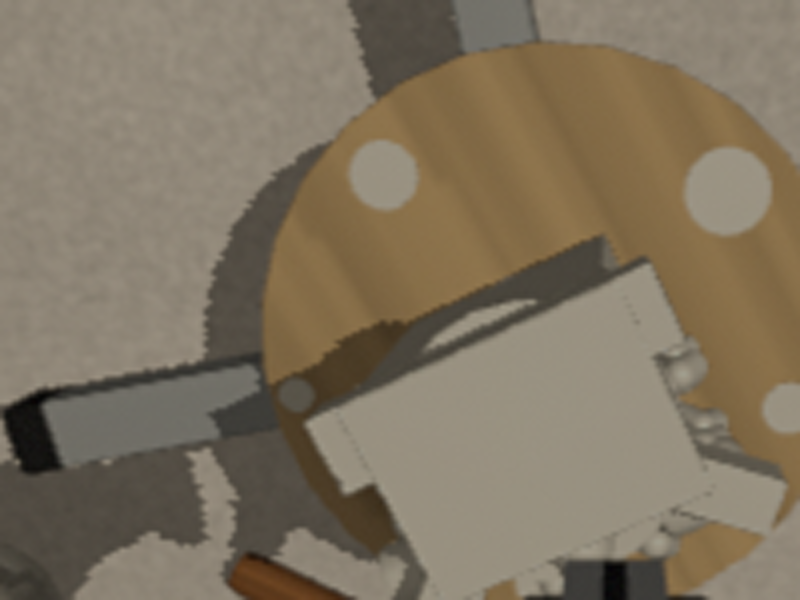

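```bash
cat > fit.py <<'E'
from h import *
def fit(name,e0,e1):
    n=np.load(name+".npz");g=cv2.imread(f"pics/{name}.png").astype(float).mean(2)
    gb=cv2.GaussianBlur(g,(0,0),.8);P=[]
    for u in np.r_[180:202,238:258]:
        u4=(u-100+.375)*4; v=90+(e0[1]+(u4-e0[0])*(e1[1]-e0[1])/(e1[0]-e0[0]))/4-.375
        r=np.arange(int(v)-4,int(v)+5);d=np.diff(gb[r[0]:r[-1]+1,u]);k=np.argmax(d);w=d.clip(0)*(abs(np.arange(len(d))-k)<=2)
        P.append((u,r[0]+.5+(w*np.arange(len(d))).sum()/w.sum()))
    Q=np.array([wray(n["p"],n["r"],u,v,192)[:2] for u,v in P]).astype(np.float32)
    vx,vy,x,y=cv2.fitLine(Q,cv2.DIST_HUBER,0,.01,.01).ravel()
    print(name,"normal off",-np.degrees(np.arctan(vx/vy)),abs((Q-[x,y])@[-vy,vx]).max())
fit("w8",(306,428),(637,250));fit("w9",(306,424),(648,262))
E
python3 fit.py
```

```text
w8 normal off 2.5768638 0.35852128
w9 normal off 0.17320424 0.3056635
```

servo_tool:
  targets:
    - [[-5,30,0],0]
    - [[-20,75,0],0]
    - [[-35,120,0],0]
    - [[-50,165,0],0]
    - [[-65,210,0],0]
    - [[-80,255,0],0]
    - [[-95,300,0],0]
    - [[-110,345,0],0]
    - [[-125,390,0],0]
    - [[-140,425,0],0]

```text
time_s: 29.3
ee_pos: [416.3, 374.8, 321.3]
ee_rot: [-0.665, -3.07, -0.001]
force: [0.9, -0.7, -0.7]
grip_width: -0.1
```

servo_tool:
  targets:
    - [[-5,15,0],0]
    - [[-5,20,0],0]
    - [[-5,20,0],0]
    - [[-5,20,0],0]
    - [[-5,20,0],0]
    - [[-5,20,0],0]
    - [[-5,20,0],0]
    - [[-5,20,0],0]
    - [[-5,20,0],0]
    - [[-5,20,0],0]

```text
time_s: 30.3
ee_pos: [412.6, 391.9, 321.3]
ee_rot: [-0.668, -3.07, -0.0]
force: [0.1, 0.1, 0.5]
grip_width: 0.2
```

```bash
python3 - <<'E'
from h import *
o=ctrl.get_obs();print(o["time_s"],o["ee_pos"],o["force"])
t=ctrl.read_camera("top");cv2.imwrite("pics/t10.png",t)
g=t.astype(float).mean(2);P=[]
for u in [288,290,292,294,296,314,316,318,320,322,324]:
    c=g[184:197,u];k=np.where((c[:-1]>112)&(c[1:]<=112))[0][0];P.append((u,184+k+(c[k]-112)/(c[k]-c[k+1])))
Q=np.array([ray("top",u,v,192)[:2] for u,v in P]);m=np.polyfit(Q[:,1],Q[:,0],1);print(np.round(P,2).tolist(),"off",-np.degrees(np.arctan(m[0])))
print([(np.round(d["at"]),round(d["p"],2)) for n in("capital","capital_back") for d in ctrl.spot_point("top",n)])
a=cv2.imread("pics/top0.png");cv2.imwrite("pics/cmp.png",cv2.resize(np.hstack([a[60:330,150:460],t[60:330,150:460]]),(800,348)))
E
```

```text
30.3 [412.63709086 391.92727394 321.30080011] [0.14119127 0.13057775 0.48434278]
[[288.0, 190.89], [290.0, 190.71], [292.0, 190.74], [294.0, 190.72], [296.0, 190.87], [314.0, 190.66], [316.0, 190.54], [318.0, 190.2], [320.0, 190.2], [322.0, 190.33], [324.0, 190.13]] off -0.04945190979275016
[(array([363., 173.,  -1.]), 0.92), (array([805., 123.,   2.]), 0.86), (array([508., 243.,  -3.]), 0.75), (array([ 578., -377.,    0.]), 0.71), (array([569., -78.,  90.]), 0.69), (array([644., 192.,  -0.]), 0.68), (array([ 256., -226.,    2.]), 0.66), (array([537., -79., 142.]), 0.86), (array([382., 207.,  49.]), 0.71), (array([841., 116.,  46.]), 0.57), (array([509., 241.,  -1.]), 0.32)]
```

View pics/cmp.png

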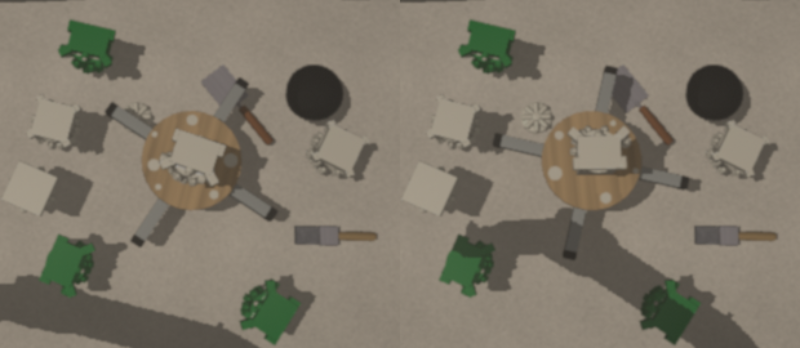

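The left half shows the bench before and the right half after. The capital's back now faces the front, nothing else has moved, and the arm is clear. Handing in.

```bash
python3 -c "
from workcell import ctrl
print(ctrl.close_job())"
```

```text
the job is handed in; nothing more can be done
None
```

The capital's plain back now faces the front edge of the bench squarely, to within about 0.2°. I turned the turntable about 160° clockwise with the closed fingertips, using four slow pushes on its arms at 160 mm radius. The last push was a correction of about 2.5°.

- **Squareness:** fits to the top back edge gave 0.17° off from the wrist camera and −0.05° from the top camera, so the two views agree. I took "squarely" as the robot's own x direction, since the bench's front edge was not measured separately.
- **Network check:** the top-camera network put the capital's origin at about (569, −78) and its back point at (537, −79). That is consistent with the fits but much coarser.
- **Forces and time:** force readings at the end of each move stayed around 2 N or less. I handed the job in at just over 30 s.
- **Scene:** comparing the before and after top pictures, everything else is where it was. The capital still sits on its centred board.
- **Robot:** it ended clear of everything, with the fingertips at about (413, 392, 321).

No check failed. Early estimates of the capital's starting angle differed by 1–2°, which is why I measured closer with the wrist camera before the last push.

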